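Snap the drawer cover level and shut the drawer

TASK

The yellow cover of the open parts drawer has ridden up onto the drawer's front panel. With the drawer still open, push the cover back into the drawer and press its front down until it has snapped under both white catches and lies level on its ledge all round; then push the drawer fully shut. Leave the other things on the bench where they are.

Things in the scene. Friction and masses are not known exactly. Their poses are not given: they have to be found in the camera images.
- cabinet: Blue small-parts cabinet fixed to the bench, 220 mm deep (x), 250 mm wide (y), 160 mm high. Origin: centre of its underside, on the bench; x points from its front face (towards the robot, give or take 0.3 rad of yaw) to its back, y left, z up. A wide grey drawer stands out of the upper part of its front; the cabinet's top is 25 mm above the drawer's rim, the lintel it slides under 3 mm above it.
- drawer (a joint): Opening of the drawer, m: 0 shut (front panel flush with the cabinet's front face), about 0.15 at the start. Stiff: about 8 N moves it and it stays where it is left. Push it shut by its front panel, 210 mm wide, 60 mm high; a pull lip 100 mm wide sticks out 12 mm near the panel's foot, 49 to 55 mm below its top edge.
- front (a point): Middle of the top edge of the drawer's front panel, on its outer face, 135 mm above the bench; moves with the drawer; axes as the cabinet's. The panel is 14 mm thick. All drawer walls end at this height (the rim).
- seat (a point): Centre of the cover's seat, in the plane of the ledge it must lie on, 114 mm above the bench; moves with the drawer; axes as the cabinet's. 78 mm behind (x) and 21 mm below front. The pocket over the ledge is 128 mm (x) by 176 mm (y) between the drawer's walls and 21 mm deep; the ledge is 10 mm wide, along both sides and the back, none at the front.
- catch_l (a joint): Left white spring catch (y +50 mm), pressed-in travel in m: 0 when out. 24 mm wide, a wedge 7.5 mm proud of the front panel's inner face; its slope fills the 11 mm below the rim, its tip is 9 mm above the ledge. The cover's front edge rests on the slopes of both catches; pressed down near its front edge with some 8 to 15 N in all, it snaps under them onto the ledge.
- catch_r (a joint): Right white spring catch (y -50 mm), the same.
- cover: Loose stiff yellow plate, 124 mm (x, front to back) by 170 mm (y), 8 mm thick, about 0.22 kg; black thumb marks on top 20 mm from its front edge at y +50 and -50 mm. Origin: centre of its underside; z up, x to its back edge. Starts tilted: back edge on the ledges 15 to 35 mm short of the back wall, front edge riding over the front panel. Against the back wall, its front clears the panel by 4 mm.
- cover_fl (a point): Front left (-x, +y) corner of the cover's underside. Height 0 in seat's frame when seated.
- cover_fr (a point): Front right (-x, -y) corner of the cover's underside.
- cover_bl (a point): Back left (+x, +y) corner of the cover's underside.
- cover_br (a point): Back right (+x, -y) corner of the cover's underside.
- jar: Lidded glass jar with a red cap, 64 mm across, 85 mm high, standing; origin at the centre of its underside. A bystander: leave it where it is.
- screwdriver: Screwdriver lying on the bench beside the drawer; origin on its underside. A bystander: leave it where it is.
- tray: Loose orange open tray 130 x 90 x 45 mm high on the bench; origin at the centre of its underside. A bystander: leave it where it is.
- carton: Closed cardboard box 150 x 110 x 80 mm high; origin at the centre of its underside. A bystander: leave it where it is.
- tape: Roll of black tape lying flat, 90 mm across, 25 mm high; origin at the centre of its underside. A bystander: leave it where it is.
- can: Tin can, 56 mm across, 110 mm high, standing; origin at the centre of its underside. A bystander: leave it where it is.
Not all that is in view belongs to the job. There is more than one size of the cover; the job needs the middle-sized.

How it is judged:
By the outcome, as a careful person would: the job done as asked, in the order asked, and still so for the second after the job is handed in, with the robot touching nothing.
It also fails if it takes over 56 s, if anything falls off the work surface, if the arm or the gripper's body presses on something with over 40 N, if the wrist force passes 120 N, or if a joint passes its speed limit or range.

ROBOT

A 6-joint arm with a two-finger parallel gripper is mounted at the origin on the work surface. World frame = base frame: x ahead of the robot, y to its left, z up, the work surface at z = 0. Lengths are in m, angles in rad, forces in N, time in s.
With the tool pointing down it reaches from about 0.25 to 0.725 m from the base axis. Payload 4 kg.
Tool frame: the origin (TCP) lies between the finger pads; the fingertips stand 17 mm ahead of it and the grasp point (between the pads) lies 2 mm behind it; z points along the fingers, y is the direction in which the jaws open and shut (so a half turn about z gives the same grasp; the last joint's range is limited). The gripper opens to 85 mm and grips with 20 to 120 N. Pads are 22 mm wide; open, the fingers measure 114 mm over their backs; the gripper's body (76 mm by 85 mm) begins 54 mm behind the grasp point. The pads swing forward as they close: fully open they stand 13 mm farther back than shut.
Start: joints at [-1.274, 0.241, 0.005, 1.335, 0, 1.571], TCP at [0.146, -0.478, 0.248] pointing down, gripper open.
Joint ranges: [-2.72, 2.72], [-1.05, 1.87], [-1.09, 1.28], [-1.99, 2.15], [-1.42, 1.44], [-3.14, 3.14]. Speed limits (rad/s): [2.79, 2.79, 3.14, 3.14, 3.14, 3.14].

INTERFACE

Orientations are given as a unit quaternion [x, y, z, w].
In Python, from workcell import readout, viewer, order gives the robot as it stands. The module is installed in compiled form; this text tells all that it offers.
- The arm moves only by the shell command python3 -m crank 'ROWS'. ROWS is text: rows parted by semicolons, each of 7 numbers parted by spaces: the shift along the tool's x, y, z in m, then the turn, a rotation vector about the tool's x, y, z in rad, then the gripper's target within -1 to 1 (shut at 1, half-way at 0, fully open at -1). A call has 1 to 20 rows; each row shifts and turns the pose as measured when the row begins, along the tool's axes as they then stand; what a row does not reach is not made up. A row lasts 1/12 s, in which the tool goes at most 41.7 mm and 7.16 degrees, less where a joint would pass 70% of its speed; a pose out of reach is approached as far as the arm can. A call with a gripper value outside its range is refused whole. The fingers move at their own pace and stop on an object; the grip force is fixed at half the most. Time passes only in rows, so rows that do not move let the fingers close. It gives the time, the measured TCP pose, the force and the opening at its end, in the units of the state.
- readout.get_obs(): the state, without advancing time (a new reading comes with each control period).
- viewer.camera(name): name is "scene" or "top" or "wrist"; returns the picture (400x640x3 uint8, red, green, blue); there is no depth.
- viewer.calibration(name): a dict with "fx", "fy", "cx", "cy" (pixels), "D" ([k1, k2, p1, p2, k3] as OpenCV has them; the pictures are not rectified), "eye" and "rotation" of the camera in the world. Camera axes: x right, y down, z forward; pixel columns grow to the right and rows downward; lengths in m; the calibration is good to about 2 mm. A picture is of the moment at which its call begins: read the wrist's pose just before it. calibration takes no time and is no camera call; for the wrist camera it gives the pose at the moment of the call.
- order.job_done(): hands the job in, once; it reports no verdict.
The state is a dict: "clock": time; "joint_pos": joint angles; "joint_vel": joint speeds; "tau": joint torques, N m; "eef_pos": TCP position; "tool_rot": TCP orientation; "ft_force": force on the tool from outside, world axes, zero at the start; "ft_torque": the same for the moment, N m; "grip_width": finger opening in m.
Only numpy, scipy, OpenCV 4.12 (cv2) and the standard library are available. Lean on these libraries where they do the work, as an engineer would, in place of code of your own. Each camera call takes 0.05 s, during which the arm holds its last target. There are 200 camera calls.

## Working session

There is one attempt and no reset: what is moved stays moved. The work goes in short steps, Python scripts to look and compute and a shell command to move; the robot and the scene stay as the last step left them, time stands still between calls to the robot, and variables do not carry over. Pictures are saved under pics/ and viewed, about 8 in all and at most 12, crops included, and the job is handed in when it is done.

```bash
mkdir -p pics
cat > h.py <<'E'
import cv2,numpy as np
from workcell import readout,viewer,order
from scipy.spatial.transform import Rotation as R
def snap(n,f):
    c=viewer.calibration(n);im=viewer.camera(n);cv2.imwrite('pics/'+f,im[:,:,::-1]);return im,c
def ray(c,px):
    K=np.array([[c['fx'],0,c['cx']],[0,c['fy'],c['cy']],[0,0,1.]])
    u=cv2.undistortPoints(np.array(px,float).reshape(-1,1,2),K,np.array(c['D'],float)).reshape(-1,2)
    d=np.c_[u,np.ones(len(u))]
    Rm=np.array(c['rotation']); Rm=Rm if Rm.shape==(3,3) else R.from_quat(Rm).as_matrix()
    return np.array(c['eye']),d@Rm.T
def onz(c,px,z):
    e,d=ray(c,px);return e+d*((z-e[2])/d[:,2])[:,None]
E
python3 - <<'E'
from h import *
o=readout.get_obs();print({k:np.round(v,3) for k,v in o.items()})
for n in('top','scene'):
    im,c=snap(n,n+'1.png');print(n,c)
E
```

```text
{'clock': np.float64(0.0), 'joint_pos': array([-1.274,  0.241,  0.004,  1.335,  0.   ,  1.571]), 'joint_vel': array([-0.   , -0.001,  0.   ,  0.002, -0.   ,  0.001]), 'tau': array([-1.0000e-03, -3.7232e+01,  2.5241e+01,  1.7000e-02, -0.0000e+00,
       -0.0000e+00]), 'eef_pos': array([ 0.146, -0.478,  0.247]), 'tool_rot': array([ 0.989,  0.148, -0.   , -0.001]), 'ft_force': array([0.825, 0.465, 0.008]), 'ft_torque': array([ 0.047,  0.   , -0.01 ]), 'grip_width': np.float64(0.085)}
top {'fx': 508.9872891103926, 'fy': 508.9872891103926, 'cx': 312.4946162569008, 'cy': 202.08422185614148, 'D': array([0.01932999, 0.        , 0.        , 0.        , 0.        ]), 'eye': array([ 0.46372793, -0.01011174,  1.48054608]), 'rotation': array([ 0.71457438, -0.69859628,  0.01682025, -0.03261555])}
scene {'fx': 492.72209656296496, 'fy': 492.72209656296496, 'cx': 317.24748317139137, 'cy': 206.9616476753701, 'D': array([-0.01478873,  0.        ,  0.        ,  0.        ,  0.        ]), 'eye': array([ 1.176923  , -0.90590252,  1.27296364]), 'rotation': array([ 0.89238289,  0.25760663, -0.1094133 , -0.35400611])}
```

View pics/top1.png

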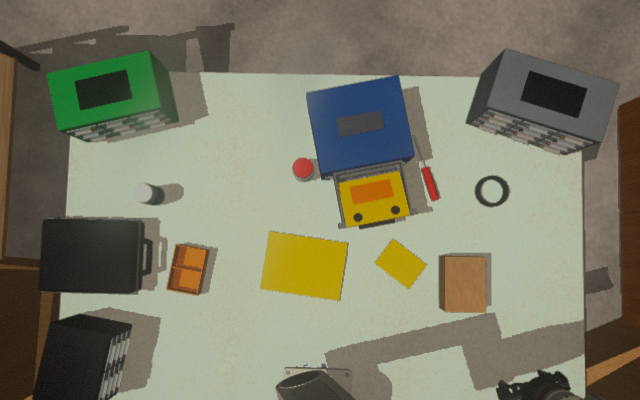

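View pics/scene1.png

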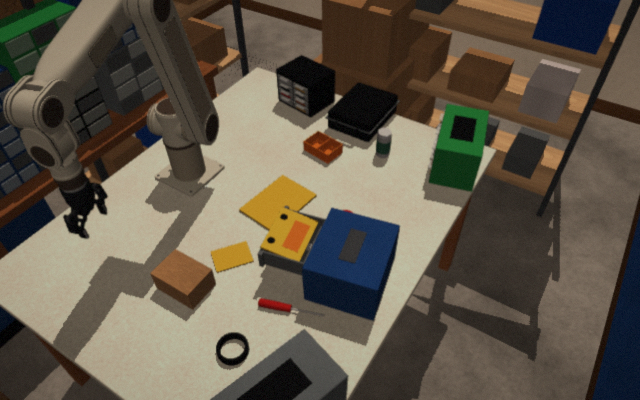

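The top view shows the blue cabinet, with top corners at about (307,93), (398,77), (412,160) and (316,178). The drawer with the yellow cover points down-image, with thumb marks near (358,217) and (396,210). The jar is at (303,168) and the screwdriver at (430,180).

Run:
```python
from h import *
im=cv2.imread('pics/top1.png');c=viewer.calibration('top')
hsv=cv2.cvtColor(im,cv2.COLOR_BGR2HSV)
b=cv2.inRange(hsv,(105,120,40),(125,255,255));b[:,:290]=0;b[:,430:]=0
cn=max(cv2.findContours(b,0,2)[0],key=cv2.contourArea)
r=cv2.boxPoints(cv2.minAreaRect(cn));print(r);print(onz(c,r,.16).round(3))
y=cv2.inRange(hsv,(18,120,90),(35,255,255));y[:,:325]=0;y[232:]=0;y[:,415:]=0
cn=max(cv2.findContours(y,0,2)[0],key=cv2.contourArea)
r=cv2.boxPoints(cv2.minAreaRect(cn));print(r);print(onz(c,r,.135).round(3))
k=cv2.resize(im[150:240,290:450],None,fx=5,fy=5,interpolation=2);cv2.imwrite('pics/c1.png',k)
```

```text
[[305.48068  93.12334]
 [398.29727  74.96356]
 [413.98276 155.13379]
 [321.16617 173.29356]]
[[ 0.844  0.046  0.16 ]
 [ 0.896 -0.198  0.16 ]
 [ 0.684 -0.241  0.16 ]
 [ 0.632 -0.     0.16 ]]
[[336.88464 182.42307]
 [400.9231  169.61539]
 [409.96155 214.80768]
 [345.9231  227.61536]]
[[ 0.611 -0.042  0.135]
 [ 0.649 -0.211  0.135]
 [ 0.53  -0.236  0.135]
 [ 0.492 -0.069  0.135]]
```

View pics/c1.png

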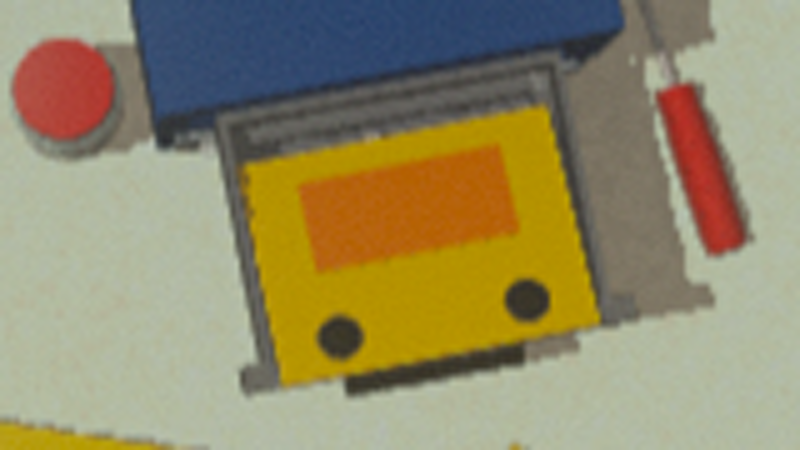

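```bash
python3 -m crank '0 0 0 0 0 0.083 -1;0.0276 -0.0172 0 0 0 0 -1;0.0276 -0.0172 0 0 0 0 -1;0.0276 -0.0172 0 0 0 0 -1;0.0276 -0.0172 0 0 0 0 -1;0.0276 -0.0172 0 0 0 0 -1;0.0276 -0.0172 0 0 0 0 -1;0.0276 -0.0172 0 0 0 0 -1;0.0276 -0.0172 0 0 0 0 -1;0.0276 -0.0172 0 0 0 0 -1;0.0276 -0.0172 0 0 0 0 -1;0.0276 -0.0172 0 0 0 0 -1;0.0276 -0.0172 0 0 0 0 -1;0.0276 -0.0172 0 0 0 0 -1;0.0276 -0.0172 0 0 0 0 -1;0 0 0 0 0 0 -1'
python3 - <<'E'
from h import *
o=readout.get_obs();print(o['eef_pos'],R.from_quat(o['tool_rot']).as_matrix().round(3))
im,c=snap('wrist','w1.png');print(c)
E
```

```text
clock: 1.43
eef_pos: [0.4854, -0.1472, 0.2398]
tool_rot: [0.995, 0.1, -0.004, -0.006]
ft_force: [-0.1, -0.6, 0.3]
grip_width: 0.0854
[ 0.48542001 -0.14724218  0.23975898] [[ 0.98   0.199 -0.01 ]
 [ 0.199 -0.98   0.011]
 [-0.007 -0.013 -1.   ]]
{'fx': 302.6758930362068, 'fy': 302.6758930362068, 'cx': 314.38203241033835, 'cy': 198.7704697746076, 'D': array([-0.00277968,  0.        ,  0.        ,  0.        ,  0.        ]), 'eye': array([ 0.56005329, -0.13318855,  0.36448912]), 'rotation': array([ 0.76596704, -0.62445432, -0.10147702,  0.11425287])}
```

View pics/w1.png

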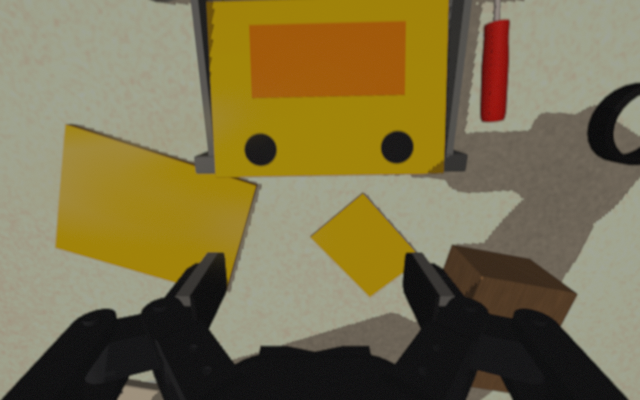

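The wrist view shows the cover's front edge from (215,176) to (447,174), and thumb marks at (260,149) and (397,147). The panel's outer ends are at about (197,172) and (465,170).

Run:
```python
from h import *
c=viewer.calibration('wrist')
o=readout.get_obs();p=o['eef_pos'];M=R.from_quat(o['tool_rot']).as_matrix()
def s(n,px,z):
    w=onz(c,px,z);print(n,w.round(4).tolist(),'tool',((w-p)@M).round(4).tolist())
s('coverfront top',[(215,176),(447,174)],.147)
s('thumbs',[(260,149),(397,147)],.144)
s('panel ends',[(197,172),(465,170)],.135)
s('side walls',[(197,20),(465,20)],.135)
```

```text
coverfront top [[0.4925, -0.0702, 0.147], [0.5282, -0.2367, 0.147]] tool [[0.0251, -0.0739, 0.0932], [0.0272, 0.0963, 0.0912]]
thumbs [[0.5183, -0.0995, 0.144], [0.5396, -0.1964, 0.144]] tool [[0.0447, -0.0401, 0.0956], [0.0464, 0.0591, 0.0944]]
panel ends [[0.4892, -0.0526, 0.135], [0.5323, -0.2548, 0.135]] tool [[0.0255, -0.0917, 0.1055], [0.0278, 0.115, 0.1029]]
side walls [[0.5939, -0.0439, 0.135], [0.629, -0.2197, 0.135]] tool [[0.1299, -0.0795, 0.1043], [0.1295, 0.0997, 0.1021]]
```

```bash
python3 - <<'E'
from h import *
c=viewer.calibration('wrist')
o=readout.get_obs();p=o['eef_pos'];M=R.from_quat(o['tool_rot']).as_matrix()
e,d=ray(c,[(224,253),(405,253),(224,290),(434,290)]);e=(e-p)@M;d=d@M
for di,y in zip(d,[-.0427,.0427]*2): print((e+di*(y-e[1])/di[1]).round(4))
E
python3 -m crank '-0.005 0.0112 0.04 -0.013 0.007 -0.011 -1;0 0 0.02 0 0 0 -1;0 0 0.015 0 0 0 -1;0 0 0 0 0 0 -1;0 0 0 0 0 0 -1'
python3 -c "
from h import *
print(R.from_quat(readout.get_obs()['tool_rot']).as_matrix().round(4))"
```

```text
[ 0.0092 -0.0427  0.0022]
[0.0078 0.0427 0.005 ]
[-0.0074 -0.0427 -0.0029]
[ 0.0114  0.0427 -0.0306]
clock: 1.9
eef_pos: [0.4773, -0.162, 0.1619]
tool_rot: [0.994, 0.105, -0.003, 0.001]
ft_force: [-0.2, 0.9, -0.2]
grip_width: 0.0851
[[ 0.9778  0.2093 -0.0054]
 [ 0.2093 -0.9779 -0.0032]
 [-0.006   0.002  -1.    ]]
```

```bash
python3 -m crank '0 0 0.012 0 0.006 0 -1;0 0 0.008 0 0 0 -1;0 0 0 0 0 0 -1;0.008 0 0 0 0 0 -1;0.008 0 0 0 0 0 -1;0 0 0 0 0 0 -1;0 0 0 0 0 0 -1'
python3 - <<'E'
from h import *
o=readout.get_obs();print(R.from_quat(o['tool_rot']).as_matrix().round(4))
im,c=snap('wrist','w2.png')
im2,c=snap('scene','s2.png');k=cv2.resize(im2[180:300,210:370],None,fx=4,fy=4,interpolation=2)
cv2.imwrite('pics/s2c.png',np.vstack([np.hstack([im[:,:,::-1][:300],]),k[100:400][:,:,::-1]]))
E
```

```text
clock: 2.48
eef_pos: [0.4961, -0.1619, 0.1474]
tool_rot: [0.995, 0.103, 0.004, 0.003]
ft_force: [0.0, 1.4, -0.1]
grip_width: 0.0848
[[ 0.9787  0.205   0.0078]
 [ 0.2051 -0.9787 -0.0051]
 [ 0.0066  0.0065 -1.    ]]
```

View pics/s2c.png

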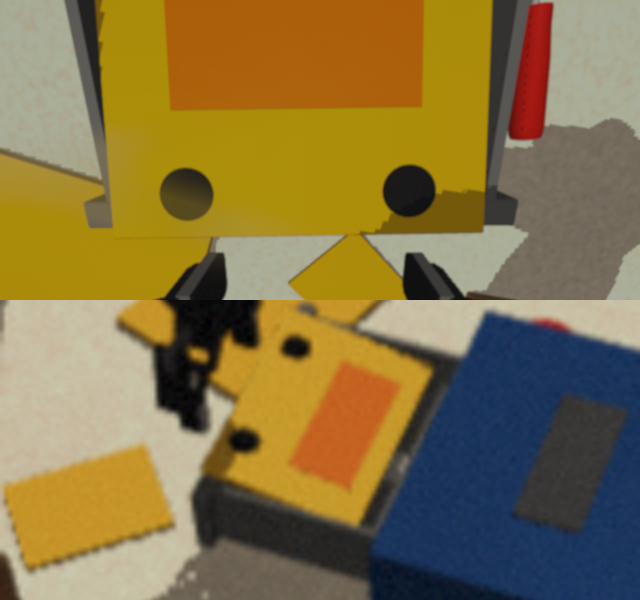

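The fingers are just in front of the edge. The image shows them at 213 and 415 and the marks at 187 and 409, so I need about 5 mm left and 6 mm down before pushing.

```bash
python3 -m crank '0 -0.005 0.006 0.0065 -0.0066 -0.006 -1;0 0 0 0 0 0 -1;0.004 0 0 0 0 0 -1;0.004 0 0 0 0 0 -1;0 0 0 0 0 0 -1'
python3 -c "
from h import *
print(R.from_quat(readout.get_obs()['tool_rot']).as_matrix().round(4))"
```

```text
clock: 3.0
eef_pos: [0.5023, -0.1543, 0.1405]
tool_rot: [0.994, 0.107, -0.001, -0.001]
ft_force: [-0.6, -0.7, 0.5]
grip_width: 0.0852
[[ 9.773e-01  2.118e-01 -2.400e-03]
 [ 2.118e-01 -9.773e-01  8.000e-04]
 [-2.200e-03 -1.300e-03 -1.000e+00]]
```

```bash
python3 -m crank '0.004 0 0 0 0 0 -1;0.004 0 0 0 0 0 -1;0 0 0 0 0 0 -1'; python3 -m crank '0.004 0 0 0 0 0 -1;0.004 0 0 0 0 0 -1;0 0 0 0 0 0 -1'
python3 - <<'E'
from h import *
o=readout.get_obs();print(R.from_quat(o['tool_rot']).as_matrix().round(4))
im,c=snap('wrist','w3.png')
E
```

```text
clock: 3.25
eef_pos: [0.5101, -0.1524, 0.1399]
tool_rot: [0.994, 0.106, -0.002, -0.001]
ft_force: [-0.3, -0.1, -0.3]
grip_width: 0.0851
clock: 3.5
eef_pos: [0.5186, -0.1505, 0.1397]
tool_rot: [0.994, 0.106, -0.003, -0.001]
ft_force: [0.2, -0.1, -1.1]
grip_width: 0.0853
[[ 0.9774  0.2115 -0.0053]
 [ 0.2115 -0.9774  0.001 ]
 [-0.005  -0.0021 -1.    ]]
```

View pics/w3.png

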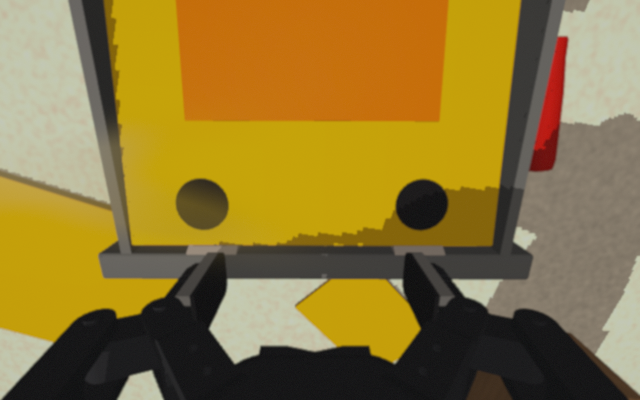

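The cover is now off the panel. Its edge is at row 247, and the white catches are visible at (212,250) and (418,250). I'll push slightly further until the force rises at the back wall.

```bash
python3 -m crank '0.003 0 -0.0005 0 0.004 0 -1;0.002 0 0 0 0 0 -1;0 0 0 0 0 0 -1'; python3 -m crank '0.003 0 0 0 0 0 -1;0 0 0 0 0 0 -1'
python3 - <<'E'
from h import *
o=readout.get_obs();print(R.from_quat(o['tool_rot']).as_matrix().round(4))
im,c=snap('wrist','w4.png')
im2,c=snap('top','t4.png');k=cv2.resize(im2[150:240,320:430],(640,524),interpolation=2)
cv2.imwrite('pics/w4c.png',np.vstack([im[150:300,:,::-1],k[:440,:,::-1]]))
E
```

```text
clock: 3.8
eef_pos: [0.5245, -0.1494, 0.1406]
tool_rot: [0.994, 0.106, 0.0, -0.001]
ft_force: [-0.0, -0.1, 1.2]
grip_width: 0.0851
clock: 3.97
eef_pos: [0.528, -0.1488, 0.141]
tool_rot: [0.994, 0.106, 0.001, -0.001]
ft_force: [0.1, 0.4, 0.2]
grip_width: 0.0854
[[ 0.9774  0.2115  0.0015]
 [ 0.2115 -0.9774  0.0016]
 [ 0.0018 -0.0012 -1.    ]]
```

View pics/w4c.png

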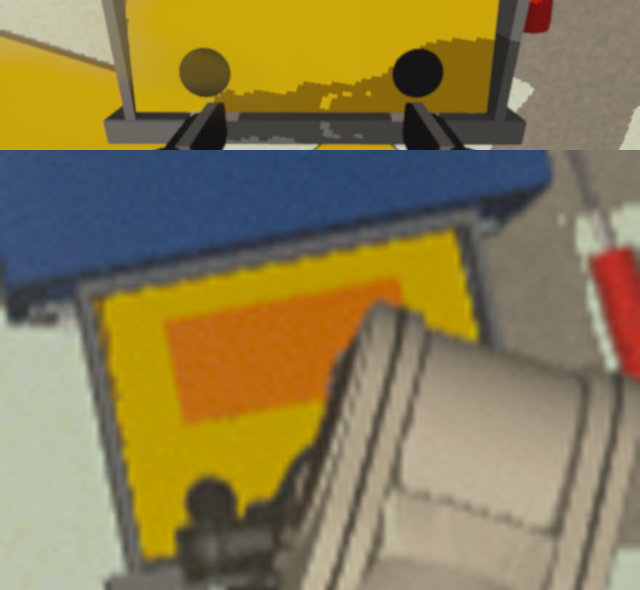

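The gap between the cover's back edge and the back wall is nearly closed, and its front is inside the panel. Next I lift, move over the thumb marks and press.

```bash
python3 -m crank '0 0 -0.008 0 0 0 -1;0 0 0 0 0 0 -1;0.009 0.001 0 0 0 0 -1;0.008 0 0 0 0 0 -1;0 0 0 0 0 0 -1;0 0 0.006 0 0 0 -1;0 0 0 0 0 0 -1'; python3 -m crank '0 0 0.003 0 0 0 -1;0 0 0.003 0 0 0 -1;0 0 0 0 0 0 -1'
```

```text
clock: 4.65
eef_pos: [0.5449, -0.1463, 0.1443]
tool_rot: [0.994, 0.106, 0.001, -0.001]
ft_force: [-0.8, -0.2, -0.5]
grip_width: 0.0851
clock: 4.9
eef_pos: [0.5444, -0.1463, 0.1379]
tool_rot: [0.994, 0.106, 0.001, -0.0]
ft_force: [1.7, -0.1, 2.0]
grip_width: 0.0856
```

```bash
python3 -m crank '0 0 0.003 0 0 0 -1;0 0 0 0 0 0 -1'; python3 -m crank '0 0 0.003 0 0 0 -1;0 0 0 0 0 0 -1';python3 -m crank '0 0 0.003 0 0 0 -1;0 0 0 0 0 0 -1'
```

```text
clock: 5.07
eef_pos: [0.5441, -0.1464, 0.1356]
tool_rot: [0.994, 0.106, 0.001, -0.0]
ft_force: [-0.2, -0.5, -1.4]
grip_width: 0.0852
clock: 5.23
eef_pos: [0.5437, -0.1464, 0.1329]
tool_rot: [0.994, 0.106, 0.001, -0.0]
ft_force: [0.2, -0.1, 0.2]
grip_width: 0.0853
clock: 5.4
eef_pos: [0.5436, -0.1465, 0.1294]
tool_rot: [0.994, 0.106, 0.001, -0.0]
ft_force: [-0.4, -0.1, 0.5]
grip_width: 0.0853
```

Run:
```python
from h import *
im,c=snap('wrist','w5.png')
```

```text
(no output)
```

View pics/w5.png

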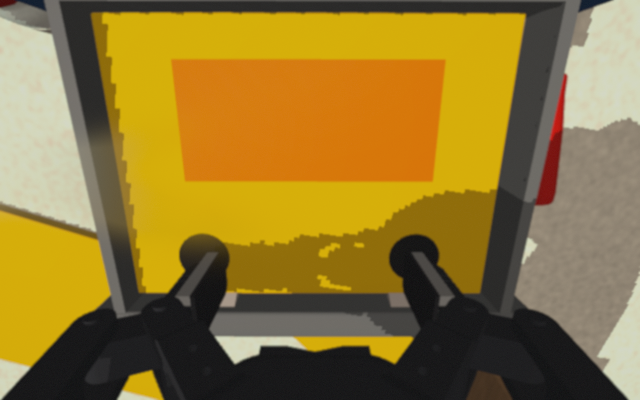

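The fingertips are over the marks at (205,255) and (415,255), and the cover's back edge is at the back wall. Both white catches still show in front of the cover, at (228,299) and (400,299), so I keep pressing.

```bash
for i in 1; do python3 -m crank '0 0 0.003 0 0 0 -1;0 0 0 0 0 0 -1'; python3 -m crank '0 0 0.002 0 0 0 -1;0 0 0 0 0 0 -1';python3 -m crank '0 0 0.002 0 0 0 -1;0 0 0 0 0 0 -1'; done
```

```text
clock: 5.62
eef_pos: [0.5435, -0.1465, 0.1261]
tool_rot: [0.994, 0.106, 0.001, -0.0]
ft_force: [-0.2, 0.5, -0.5]
grip_width: 0.0857
clock: 5.78
eef_pos: [0.544, -0.1466, 0.1265]
tool_rot: [0.994, 0.106, 0.002, 0.0]
ft_force: [-0.4, -0.4, -1.1]
grip_width: 0.0853
clock: 5.95
eef_pos: [0.5447, -0.1468, 0.1262]
tool_rot: [0.994, 0.106, 0.003, 0.0]
ft_force: [0.1, 0.2, -0.6]
grip_width: 0.0852
```

```bash
python3 -m crank '0 0 0.003 0 0 0 -1'; python3 -m crank '0 0 0.005 0 0 0 -1';python3 -m crank '0 0 0.006 0 0 0 -1;0 0 0.006 0 0 0 -1'
```

```text
clock: 6.03
eef_pos: [0.5453, -0.1468, 0.1257]
tool_rot: [0.994, 0.106, 0.004, 0.001]
ft_force: [-8.4, 0.4, 30.6]
grip_width: 0.0856
clock: 6.12
eef_pos: [0.5468, -0.1465, 0.1256]
tool_rot: [0.994, 0.106, 0.007, 0.0]
ft_force: [-9.0, 4.3, 41.5]
grip_width: 0.0853
clock: 6.28
eef_pos: [0.5509, -0.1457, 0.1257]
tool_rot: [0.994, 0.106, 0.015, 0.0]
ft_force: [-9.4, 2.9, 31.4]
grip_width: 0.0852
```

At 30–40 N it stops firmly, so the cover looks seated. I'll lift, back off and look.

```bash
python3 -m crank '0 0 -0.01 0 -0.03 0 -1;0 0 -0.03 0 0 0 -1;-0.03 0 -0.02 0 0 0 -1;-0.035 0 0 0 0 0 -1;-0.03 0 0 0 0 0 -1;0 0 0 0 0 0 -1'
python3 - <<'E'
from h import *
o=readout.get_obs();print(R.from_quat(o['tool_rot']).as_matrix().round(4))
im,c=snap('wrist','w6.png');np.save('w6.npy',{k:c[k] for k in c},allow_pickle=True)
cv2.imwrite('pics/w6c.png',cv2.resize(im[:300,100:540,::-1],(792,540),interpolation=2))
E
```

```text
clock: 6.78
eef_pos: [0.4571, -0.1655, 0.1891]
tool_rot: [0.994, 0.108, 0.002, 0.003]
ft_force: [-0.2, 0.3, -0.3]
grip_width: 0.0854
[[ 0.9766  0.2149  0.0043]
 [ 0.2149 -0.9766 -0.0051]
 [ 0.0031  0.0059 -1.    ]]
```

View pics/w6c.png

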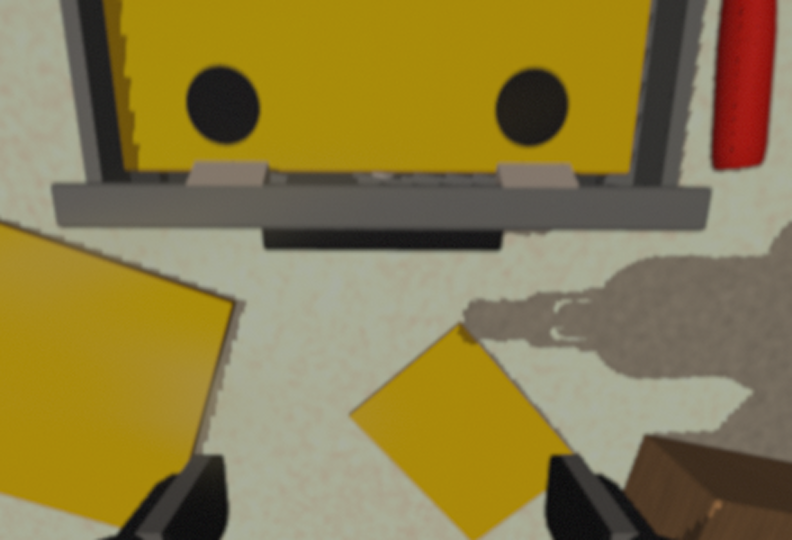

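Both white catch tips now overlap the cover's front edge, at crop (230,165) and (538,167), so the cover has snapped in on both sides. I'll check its height from the 100 mm mark spacing and locate the panel.

Run:
```python
from h import *
c=viewer.calibration('wrist')
o=readout.get_obs();p=o['eef_pos'];M=R.from_quat(o['tool_rot']).as_matrix()
f=lambda a:np.array(a)/1.8+[100,0]
for z in(.122,.126,.130):
    w=onz(c,f([(223,104),(532,107)]),z);print(z,np.linalg.norm(w[0]-w[1]).round(4))
w=onz(c,f([(223,104),(532,107)]),.122);print('marks',w.round(4))
w=onz(c,f([(54,227),(709,229)]),.132);q=w.mean(0);print('panel',w.round(4),q,'tool',((w-p)@M).round(4),((q-p)@M).round(4))
```

```text
0.122 0.1003
0.126 0.0983
0.13 0.0962
marks [[ 0.5477 -0.0918  0.122 ]
 [ 0.5686 -0.19    0.122 ]]
panel [[ 0.4984 -0.0458  0.132 ]
 [ 0.544  -0.2555  0.132 ]] [ 0.52122146 -0.15065972  0.132     ] tool [[ 0.0634 -0.1088  0.0569]
 [ 0.0628  0.1058  0.0583]] [ 0.0631 -0.0015  0.0576]
```

The mark spacing puts the cover's top at z = 0.122, which means it is seated. I'll shut the gripper, drop in front of the panel and push.

```bash
python3 -m crank '0 0 0.02 0.006 -0.003 0.004 1;0 0 0.02 0 0 0 1;0 0 0.015 0 0 0 1;0 0 0 0 0 0 1;0 0 0 0 0 0 1;0 0 0 0 0 0 1;0 0 0 0 0 0 1;0 0 0 0 0 0 1'
python3 -m crank '0.015 0 0 0 0 0 1;0.015 0 0 0 0 0 1;0.006 0 0 0 0 0 1;0 0 0 0 0 0 1'
python3 -c "
from h import *
print(R.from_quat(readout.get_obs()['tool_rot']).as_matrix().round(4))"
```

```text
clock: 7.5
eef_pos: [0.4665, -0.166, 0.1334]
tool_rot: [0.994, 0.107, 0.005, 0.001]
ft_force: [-0.4, -0.1, -0.8]
grip_width: -0.0003
clock: 7.83
eef_pos: [0.5046, -0.1588, 0.1369]
tool_rot: [0.994, 0.106, 0.008, 0.002]
ft_force: [0.5, 0.0, -0.4]
grip_width: -0.0002
[[ 0.9773  0.2113  0.0157]
 [ 0.2114 -0.9774 -0.0027]
 [ 0.0148  0.0059 -0.9999]]
```

```bash
python3 -m crank '0 -0.004 0.012 0.006 -0.015 0 1;0 0 0.001 0 0 0 1;0.005 0 0 0 0 0 1;0.01 0 0 0 0 0 1;0.015 0 0 0 0 0 1'
python3 -c "
from h import *
print(R.from_quat(readout.get_obs()['tool_rot']).as_matrix().round(4))"
```

```text
clock: 8.25
eef_pos: [0.5241, -0.15, 0.1224]
tool_rot: [0.995, 0.104, -0.01, 0.001]
ft_force: [-9.4, -1.6, 7.5]
grip_width: -0.0
[[ 0.9781  0.2074 -0.0188]
 [ 0.2074 -0.9783 -0.004 ]
 [-0.0192 -0.     -0.9998]]
```

```bash
python3 -m crank '0.012 0 0 0 0.015 0 1;0.012 0 -0.001 0 0.003 0 1;0.012 0 0 0 0.002 0 1;0.012 0 0 0 0.002 0 1'
python3 -c "
from h import *
print(R.from_quat(readout.get_obs()['tool_rot']).as_matrix().round(4))"
```

```text
clock: 8.58
eef_pos: [0.5577, -0.1428, 0.1211]
tool_rot: [0.995, 0.101, -0.014, 0.001]
ft_force: [-9.0, -1.5, 6.8]
grip_width: -0.0002
[[ 0.9791  0.2014 -0.0281]
 [ 0.2013 -0.9795 -0.0047]
 [-0.0285 -0.0011 -0.9996]]
```

```bash
python3 -m crank '0.012 0 -0.004 0 0.035 -0.011 1;0.012 0 -0.001 0 0.015 -0.004 1;0.012 0 -0.001 0 0.015 -0.003 1;0.012 0 -0.001 0 0.012 -0.003 1'
python3 -c "
from h import *
print(R.from_quat(readout.get_obs()['tool_rot']).as_matrix().round(4))"
```

```text
clock: 8.92
eef_pos: [0.5887, -0.1356, 0.1219]
tool_rot: [0.994, 0.109, 0.005, -0.003]
ft_force: [-9.8, -3.0, 3.8]
grip_width: 0.0001
[[ 0.9763  0.2164  0.0092]
 [ 0.2163 -0.9763  0.0065]
 [ 0.0104 -0.0043 -0.9999]]
```

```bash
python3 -m crank '0.012 0 -0.001 0 0 0.004 1;0.012 0 -0.001 0 0.006 0 1;0.012 0 -0.001 0 0.006 0 1;0.012 0 -0.001 0 0.006 -0.002 1;0.012 0 -0.001 0 0.006 -0.002 1'
python3 -c "
from h import *
print(R.from_quat(readout.get_obs()['tool_rot']).as_matrix().round(4))"
```

```text
clock: 9.33
eef_pos: [0.6278, -0.1271, 0.1221]
tool_rot: [0.995, 0.104, -0.006, -0.004]
ft_force: [-9.1, -1.4, 5.0]
grip_width: -0.0001
[[ 0.9781  0.2076 -0.0129]
 [ 0.2077 -0.9782  0.0057]
 [-0.0114 -0.0082 -0.9999]]
```

```bash
python3 -m crank '0.012 0 -0.002 -0.005 0.015 -0.004 1;0.01 0 -0.001 0 0.008 -0.002 1'; python3 -m crank '0.008 0 -0.001 0 0.006 -0.002 1'; python3 -m crank '0.006 0 -0.001 0 0.006 0 1'
```

```text
clock: 9.5
eef_pos: [0.6419, -0.1242, 0.122]
tool_rot: [0.994, 0.106, -0.004, -0.002]
ft_force: [-8.8, -2.3, 6.3]
grip_width: 0.0002
clock: 9.58
eef_pos: [0.6448, -0.1236, 0.1218]
tool_rot: [0.994, 0.106, -0.007, -0.002]
ft_force: [-19.9, -6.5, 5.4]
grip_width: 0.0002
clock: 9.67
eef_pos: [0.6445, -0.1236, 0.121]
tool_rot: [0.994, 0.105, -0.011, -0.002]
ft_force: [-17.5, -3.9, 4.5]
grip_width: -0.0003
```

It hit a hard stop at about 20 N. The tool leans slightly, so the upper finger may be touching the lintel rather than the panel. I'll back off, tilt the tip forward, and push once more with the tip on the panel.

```bash
python3 -m crank '-0.015 0 0 0 0 0 1;-0.01 0 0 0 0.1 0 1;0 0 0 0 0.1 0 1;0 0 0 0 0.05 0 1;0 0 0 0 0 0 1'
python3 -c "
from h import *
o=readout.get_obs();M=R.from_quat(o['tool_rot']).as_matrix();print(M.round(3),o['eef_pos']+M[:,2]*.017)"
```

```text
clock: 10.08
eef_pos: [0.6148, -0.1284, 0.1152]
tool_rot: [0.988, 0.103, 0.111, -0.018]
ft_force: [-1.4, -0.6, -0.5]
grip_width: 0.0003
[[ 0.954  0.208  0.215]
 [ 0.2   -0.978  0.058]
 [ 0.223 -0.012 -0.975]] [ 0.61844174 -0.12744321  0.09865904]
```

```bash
python3 -m crank '0.01 0 0.0022 0 0 0 1;0.008 0 0.0018 0 0 0 1'; python3 -m crank '0.006 0 0.0014 0 0 0 1';  python3 -m crank '0.006 0 0.0014 0 0 0 1'; python3 -m crank '0.006 0 0.0014 0 0 0 1'; python3 -m crank '0.006 0 0.0014 0 0 0 1'
```

```text
clock: 10.25
eef_pos: [0.6315, -0.1251, 0.1154]
tool_rot: [0.989, 0.102, 0.109, -0.018]
ft_force: [0.2, 0.2, 0.1]
grip_width: -0.0001
clock: 10.33
eef_pos: [0.6395, -0.1235, 0.1158]
tool_rot: [0.989, 0.102, 0.109, -0.018]
ft_force: [-0.1, 0.3, -0.5]
grip_width: 0.0004
clock: 10.42
eef_pos: [0.6455, -0.1223, 0.1155]
tool_rot: [0.989, 0.102, 0.107, -0.017]
ft_force: [-31.4, -6.1, 23.2]
grip_width: -0.0003
clock: 10.5
eef_pos: [0.6458, -0.1223, 0.1142]
tool_rot: [0.99, 0.101, 0.099, -0.016]
ft_force: [-37.6, -7.0, 28.4]
grip_width: -0.0001
clock: 10.58
eef_pos: [0.6457, -0.1223, 0.1129]
tool_rot: [0.991, 0.1, 0.09, -0.015]
ft_force: [-23.4, -4.2, 16.3]
grip_width: -0.0001
```

```bash
python3 -m crank '-0.02 0 0 0 0 0 1;-0.035 0 0 0 -0.09 0 1;-0.035 0 0 0 -0.09 0 1;-0.03 0 -0.03 0 0 0 1;-0.03 0 -0.04 0 0 0 1;-0.03 0 -0.03 0 0 0 1;-0.02 0 -0.02 0 0 0 1;0 0 0 0 0 0 1'
python3 - <<'E'
from h import *
im,c=snap('wrist','w7.png')
im2,c2=snap('top','t7.png');im3,_=snap('scene','s7.png')
k=cv2.resize(im2[60:240,270:450],(300,300),interpolation=2);k3=cv2.resize(im3[160:340,200:430],(383,300),interpolation=2)
cv2.imwrite('pics/f7.png',np.vstack([cv2.resize(im[:260],(683,277)),np.hstack([k,k3])])[:,:,::-1])
a=cv2.imread('pics/top1.png').astype(int);d=np.abs(a-im2[:,:,::-1].astype(int)).sum(2)
for n,(x,y) in dict(jar=(303,168),driver=(430,182),tray=(188,268),tape=(492,191),can=(149,193),small=(400,263),carton=(463,283)).items(): print(n,(d[y-18:y+18,x-14:x+14]>90).mean().round(3))
E
```

```text
clock: 11.25
eef_pos: [0.4569, -0.1622, 0.2138]
tool_rot: [0.994, 0.106, -0.015, -0.008]
ft_force: [0.3, 0.4, -0.8]
grip_width: 0.0003
jar 0.0
driver 0.241
tray 0.0
tape 0.115
can 0.0
small 0.903
carton 0.995
```

View pics/f7.png

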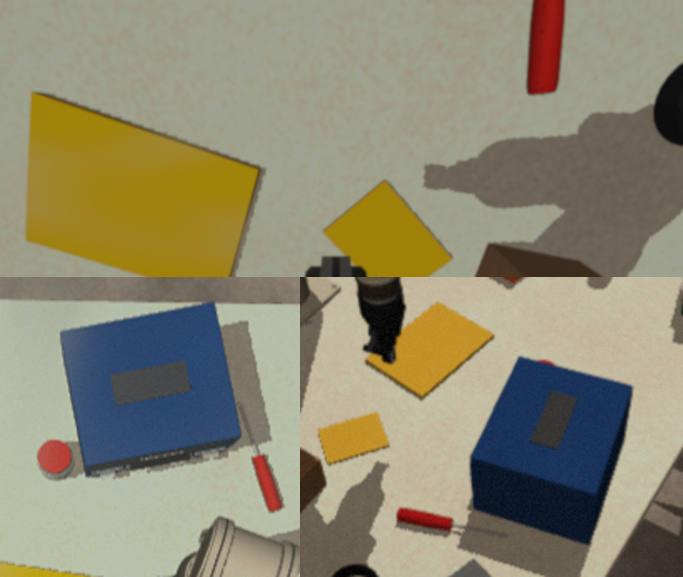

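The top view (crop around (160,455)) shows the drawer flush in the cabinet, and the jar and screwdriver are in place. The gripper is clear of everything, so I'm handing in.

```bash
python3 -c "
from h import *
order.job_done()"
```

```text
the job is handed in; nothing more can be done
```

The cover is snapped under both catches, the drawer is shut, and the job was handed in at about 11.4 s on the robot's clock. With the drawer still open, I pushed the cover to the back wall with the open fingers. I then pressed both thumb marks until it stopped firmly at 30–40 N, and pushed the drawer shut with the closed fingers.

**Cover:** before shutting, both white catch tips overlapped the cover's front edge. The thumb marks measured 100.3 mm apart (nominally 100 mm) when their plane was taken at z = 0.122, which is the seated height. I could not see the cover after shutting.

**Drawer:** the first push stopped at about 20 N, but the tool leaned and may have touched the lintel. I pushed again with the tip tilted onto the panel, and it stopped hard at up to about 38 N along x (48 N in all). The last top view shows the drawer flush. While I pressed the cover down, the drawer seems to have slid in about 1 cm, but it was still about 14 cm open then.

**Bystanders:** comparing the top view before and after showed no change around the jar, tray and can. It did show changes around the screwdriver, tape, carton and small cover, where the arm or its shadow falls. I judged the screwdriver in place by eye; for the carton and tape the check proves nothing, though I never moved the arm near them at bench height.

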